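# Hold a reference tile flush with a spacer

### The arm

A 7-joint arm with a two-finger parallel gripper is mounted at the origin on the work surface; the furniture and walls round the work are solid. World frame = base frame: x ahead of the robot, y to its left, z up, the work surface at z = 0. Lengths are in m, angles in rad, forces in N, time in s.
With the tool pointing down it reaches from about 0.35 to 0.9 m from the base axis. Payload 8.1 kg.
Tool frame: the origin (TCP) lies between the finger pads; the fingertips stand 11 mm ahead of it and the grasp point (between the pads) lies 8 mm behind it; z points along the fingers, y is the line along which they close (so a half turn about z gives the same grasp; the last joint's range is limited). The gripper opens to 92 mm and grips with 3 to 60 N. Pads are 19 mm wide; open, the fingers measure 130 mm over their backs; the gripper's body (75 mm by 190 mm) begins 47 mm behind the grasp point.
Start: joints at [1.003, 0.434, 0.025, 1.573, -0.012, 1.134, -0.075], TCP at [0.28, -0.559, 0.238] pointing down, gripper open.
Joint ranges: [-2.62, 2.62], [-0.44, 2.09], [-1.27, 1.32], [0.08, 2.57], [-1.32, 4.46], [0.12, 2], [-2.74, 2.74]. Speed limits (rad/s): [2.22, 2.22, 3.01, 3.01, 3.14, 3.14, 3.14].

### API

Orientations are given as a rotation vector (axis times angle).
In Python, from cell import observe, get_image, camera_params, sign_off gives the robot as it stands.
- The arm moves only by the shell command python3 -m pendant 'ROWS' [FORCE]. ROWS is JSON, one flat list of numbers, 7 for each row, row after row: the shift along the tool's x, y, z in m, then the turn, a rotation vector about the tool's x, y, z in rad, then the finger opening in m, from 0 to 0.0918. In form: [dx, dy, dz, rx, ry, rz, jaw, dx, dy, dz, rx, ry, rz, jaw, ...]. A call has 1 to 10 rows; each row shifts and turns the commanded pose from where the row before left it, along the tool's axes as they then stand; what a row does not reach is not made up. A row lasts 1/8 s, in which the tool goes at most 62.5 mm and 10.7 degrees, less where a joint would pass 70% of its speed; a pose out of reach is approached as far as the arm can. A call is refused whole if a number of a shift passes 0.0625 or a number of a turn 0.188, either way. A call with a gripper value outside its range is refused whole. The fingers move at their own pace and stop on an object; FORCE is the grip in N (left out, the last holds). Time passes only in rows, so rows that do not move let the fingers close. It gives the time, the measured TCP pose, the force, the opening and the grip force at its end, in the units of the state.
- observe(): the state, without advancing time (a new reading comes with each control period).
- get_image(name): name is "scene" or "top" or "wrist"; returns the picture (400x640x3 uint8, red, green, blue); there is no depth.
- camera_params(name): a dict with "intrinsics" (3x3 intrinsics, pixels), "eye" and "rotation" of the camera in the world; the wrist camera has in their place "T_tool_cam" (4x4, takes a point from camera to tool coordinates, whose origin is the TCP and whose axes are the flange's). Camera axes: x right, y down, z forward; pixel columns grow to the right and rows downward; lengths in m; the calibration is good to about 2 mm. A picture is of the moment at which its call begins: read the wrist's pose just before it. camera_params takes no time and is no camera call.
- sign_off(): hands the job in; it is judged then, once.
The state is a dict: "clock": time; "joints": joint angles; "dq": joint speeds; "joint_efforts": joint torques, N m; "position": TCP position; "ee_rot": TCP orientation; "force": force on the tool from outside, world axes, zero at the start; "ft_torque": the same for the moment, N m; "width": opening from 0.0 (shut) to 1.0 (fully open); "gripper_force": force on a finger pad.
Only numpy, scipy, OpenCV 4.12 (cv2) and the standard library are available. Lean on these libraries where they do the work, as an engineer would, in place of code of your own. Each camera call takes 0.05 s, during which the arm holds its last target. There are 200 camera calls.

### The job

Take the blue-topped steel spacer out of the cluttered parts tray, lower its foot fully down, thin side between tile and stop, into the one gap in front of the white tile that is wide enough for it (at the shallow stop block), without forcing it onto the deep blocks. Then push the tile with the spacer away from the stop blocks until it is flush against the dark fence, and finish while still gripping the spacer and holding the tile pressed there. Leave the other things where they are.

Things in the scene. Friction and masses are not known exactly. Their poses are not given: they have to be found in the camera images.
- jig: checking jig, fixed: grey base plate 118 x 152 mm (x from -72 to +46 mm in its frame), 8 mm thick, top at z = 8 mm. Origin on the table surface; its x axis points from the stop blocks to the tile and on to the fence (roughly away from the robot), y to the left along the row of blocks, z up. Dark fence along the far side, inner face at x = +33 mm, its top at z = 28 mm. Aluminium side channels at y = +-65 to +-75 mm, top at z = 26 mm.
- tile (a joint): how far the white tile has slid along the jig's +x, in m: 0 = at rest (springs hold it 8 mm short of the fence), 0.008 = flush against the fence. Springs push it back with 3 N at 0 and 5.4 N at 0.008; it can only slide along x.
- tile_edge (a point): middle of the top edge, facing the stop blocks, of the white ceramic reference tile in the jig (60 mm along the jig's x, 126 mm along y, 11 mm thick, top 20 mm above the table); it moves with the tile. At rest it lies at x = -35 mm, y = 0 in the jig's frame, the far edge at x = +25 mm. Axes as the jig's.
- gap (a point): on the base plate's top (z = 8 mm), in the middle of the wide gap between the shallow stop block and the resting tile. The gap is there 20 mm wide along the jig's x (28 mm when the tile is flush) and 40 mm long along y, 12 mm deep. Axes as the jig's.
- stop_shallow: shallow brass stop block, fixed on the jig's base plate, 10 mm (x) by 40 mm (y) by 14 mm high, its top 22 mm above the table. Origin at the middle of its back lower edge, 65 mm behind the jig's origin; x towards the tile. Which of the three places along the row (42 mm apart) it takes varies.
- stop_deep_1: deep brass stop block, fixed, 26 mm (x) by 40 mm (y) by 14 mm, origin likewise; leaves only 4 mm to the resting tile.
- stop_deep_2: second deep stop block, the same.
- tray: grey open parts tray, fixed, 175 mm (x) by 108 mm (y), 24 mm high, walls and floor 4 mm thick. Origin under its centre.
- spacer: spacer: an upright plate 14 mm thick (its x) by 26 mm wide (its y) by 62 mm tall; lower 30 mm steel foot, upper 32 mm blue grip; stands upright on the tray floor among the other things. Origin at the centre of its underside, z up. Same both ways round. About 60 g.
- drop_bottle_b: small pink bottle with black cap, 31 mm across, 79 mm tall, standing in the tray; origin under its centre. Leave alone.
- binder_clip: black binder clip, 32 x 61 x 30 mm, in the tray; origin under its centre. Leave alone.
- med_box_a: small medicine carton, 31 x 86 x 49 mm, on the table; origin under its centre. Leave alone.
- amber_jar: amber plastic jar with white cap, 44 mm across, 59 mm tall, on the table; origin under its centre. Leave alone.
Not all that is in view belongs to the job. There is more than one size of the spacer; the one meant has the size given above.

How it is judged:
By the outcome, as a careful person would: the job done as asked, in the order asked, and still so for the second after the job is handed in, while the arm keeps its last pose, push and grip.
It also fails if it takes over 54 s, if anything falls off the work surface, if the arm or the gripper's body presses on something with over 40 N, if the wrist force passes 120 N, or if a joint passes its speed limit or range.

## Working session

There is one attempt and no reset: what is moved stays moved. The work goes in short steps, Python scripts to look and compute and a shell command to move; the robot and the scene stay as the last step left them, time stands still between calls to the robot, and variables do not carry over. Pictures are saved under pics/ and viewed, at most 10 in all, crops included, and the job is handed in when it is done.

```bash
mkdir -p pics; ls; python3 - <<'E'
from cell import *
import cv2,json
o=observe();print({k:o[k] for k in('clock','position','ee_rot','width','force')})
for n in('scene','top','wrist'):
    cv2.imwrite(f'pics/{n}0.png',get_image(n)[:,:,::-1]);print(n,camera_params(n))
E
```

```text
pics
{'clock': 0.0, 'position': array([ 0.27988154, -0.55826865,  0.23693011]), 'ee_rot': array([-3.05565808e+00, -7.23186840e-01,  8.16439049e-04]), 'width': 1.0001882989218223, 'force': array([0.31136684, 0.04925165, 0.92860765])}
scene {'intrinsics': array([[509.51850403,   0.        , 310.56584646],
       [  0.        , 509.51850403, 201.67036452],
       [  0.        ,   0.        ,   1.        ]]), 'eye': array([-0.05678016,  0.29930668,  0.6009347 ]), 'rotation': array([-1.09544795,  2.32752385, -1.05891703])}
top {'intrinsics': array([[475.94216247,   0.        , 316.88365597],
       [  0.        , 475.94216247, 198.18315539],
       [  0.        ,   0.        ,   1.        ]]), 'eye': array([ 0.31511381, -0.11263021,  0.87936434]), 'rotation': array([-2.1354893 ,  2.12757947, -0.17458591])}
wrist {'intrinsics': array([[291.9194539 ,   0.        , 318.73499559],
       [  0.        , 291.9194539 , 197.11667322],
       [  0.        ,   0.        ,   1.        ]]), 'T_tool_cam': array([[ 5.95426951e-04, -9.67838430e-01, -2.51571894e-01,
         6.73719497e-02],
       [ 9.99999578e-01,  4.00279827e-04,  8.26882909e-04,
         3.55428005e-04],
       [-6.99589903e-04, -2.51572281e-01,  9.67838260e-01,
        -1.46682659e-01],
       [ 0.00000000e+00,  0.00000000e+00,  0.00000000e+00,
         1.00000000e+00]])}
```

View pics/top0.png

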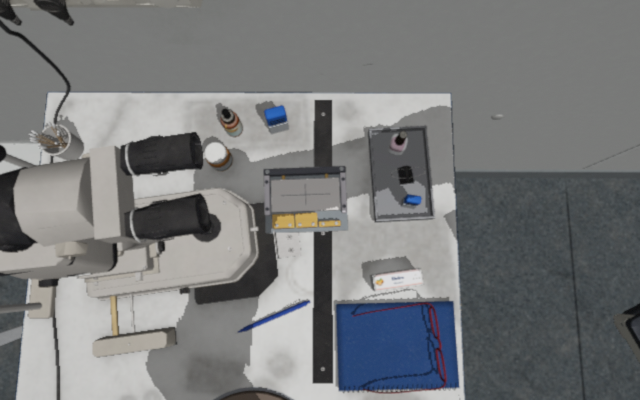

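View pics/scene0.png

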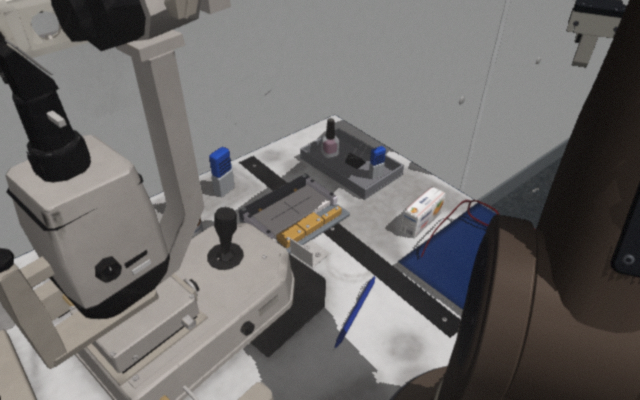

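The top view has image up = +x and right = −y. The tray centre is near (400,173) and the target spacer's blue top at (412,200). The jig centre is near (306,197), with the shallow block on the right at (329,223). The scene view shows a second, larger blue-topped spacer on the table near the microscope, which is a decoy.

```bash
cat > h.py <<'E'
from cell import *
import numpy as np, cv2
from scipy.spatial.transform import Rotation as R
def cam(n):
    p=camera_params(n)
    if n!='wrist': return p['intrinsics'],R.from_rotvec(p['rotation']).as_matrix(),np.array(p['eye'])
    o=observe();Rt=R.from_rotvec(o['ee_rot']).as_matrix();T=p['T_tool_cam']
    return p['intrinsics'],Rt@T[:3,:3],Rt@T[:3,3]+o['position']
def px2w(c,u,v,z):
    K,Rm,e=c;d=Rm@np.linalg.solve(K,[u,v,1.]);return e+d*(z-e[2])/d[2]
def w2px(c,P):
    K,Rm,e=c;q=K@(Rm.T@(np.asarray(P)-e));return q[:2]/q[2]
def plan(pos,yaw):
    """yaw: direction of closing line (tool y) in world xy, mod pi. returns shift, turn in tool frame (shift first)"""
    o=observe();Rt=R.from_rotvec(o['ee_rot'])
    best=None
    for k in(0,np.pi):
        y=np.array([np.cos(yaw+k),np.sin(yaw+k),0]);z=np.array([0,0,-1.]);x=np.cross(y,z)
        r=(Rt.inv()*R.from_matrix(np.c_[x,y,z])).as_rotvec()
        if best is None or np.linalg.norm(r)<np.linalg.norm(best): best=r
    s=Rt.inv().apply(np.array(pos)-o['position'])
    print('clock',round(o['clock'],2),'pos',o['position'].round(4),'shift',s.round(4),'turn',best.round(3),'F',np.round(o['force'],1),'q7',o['joints'].round(2))
E
python3 - <<'E'
from h import *
c=cam('top')
for n,u,v,z in [('sp',412,200,.066),('tile',306,194,.02),('shallow',329,223,.022),('tray bl',378,219,.024),('tray tr',426,128,.024),('jigR',347,229,.008),('jigL',267,233,.008),('fenceR',345,167,.028),('fenceL',265,172,.028)]:
    print(n,px2w(c,u,v,z).round(3))
o=observe();print(R.from_rotvec(o['ee_rot']).as_matrix().round(2))
sp=px2w(c,412,200,.066)
plan([sp[0]-.03,sp[1]+.03,.26],0)
E
```

```text
sp [ 0.45  -0.273  0.066]
tile [ 0.469 -0.088  0.02 ]
shallow [ 0.415 -0.13   0.022]
tray bl [ 0.422 -0.219  0.024]
tray tr [ 0.594 -0.312  0.024]
jigR [ 0.406 -0.164  0.008]
jigL [ 0.398 -0.017  0.008]
fenceR [ 0.518 -0.16   0.028]
fenceL [ 0.508 -0.013  0.028]
[[ 0.89  0.45 -0.  ]
 [ 0.45 -0.89  0.  ]
 [-0.   -0.   -1.  ]]
clock 0.15 pos [ 0.28   -0.5584  0.2371] shift [ 0.2669 -0.2188 -0.0226] turn [-1.000e-03 -1.000e-03 -1.106e+00] F [ 1.  -0.7  0.8] q7 [ 1.    0.44  0.02  1.57 -0.01  1.13 -0.08]
```

```bash
python3 -m pendant '[0.0445,-0.0365,-0.004,0,0,0,0.0918,0.0445,-0.0365,-0.004,0,0,0,0.0918,0.0445,-0.0365,-0.004,0,0,0,0.0918,0.0445,-0.0365,-0.004,0,0,0,0.0918,0.0445,-0.0365,-0.004,0,0,0,0.0918,0.0445,-0.0365,-0.004,0,0,0,0.0918,0,0,0,0,0,-0.184,0.0918,0,0,0,0,0,-0.184,0.0918,0,0,0,0,0,-0.184,0.0918,0,0,0,0,0,-0.184,0.0918]'
python3 -m pendant '[0,0,0,0,0,-0.184,0.0918,0,0,0,0,0,-0.184,0.0918,0,0,0,0,0,0,0.0918,0,0,0,0,0,0,0.0918]'
python3 - <<'E'
from h import *
plan([.42,-.243,.26],0)
c=cam('wrist');cv2.imwrite('pics/w1.png',get_image('wrist')[:,:,::-1]);np.savez('c1.npz',K=c[0],R=c[1],e=c[2]);print(c[2])
E
```

```text
clock: 1.4
position: [0.4205, -0.2432, 0.2616]
ee_rot: [-2.586, -1.783, 0.0]
force: [0.8, 0.2, 0.2]
width: 0.996
gripper_force: 0.0
clock: 1.9
position: [0.4205, -0.2433, 0.2616]
ee_rot: [-2.228, -2.214, 0.0]
force: [-0.2, 0.1, 0.1]
width: 1.005
gripper_force: 0.0
clock 1.9 pos [ 0.4205 -0.2433  0.2616] shift [ 0.0003 -0.0006  0.0016] turn [-0.    -0.    -0.006] F [-0.2  0.1  0.1] q7 [ 0.66  0.21 -0.29  1.85  0.07  1.1   0.34]
[ 0.42107206 -0.17621055  0.40832656]
```

View pics/w1.png

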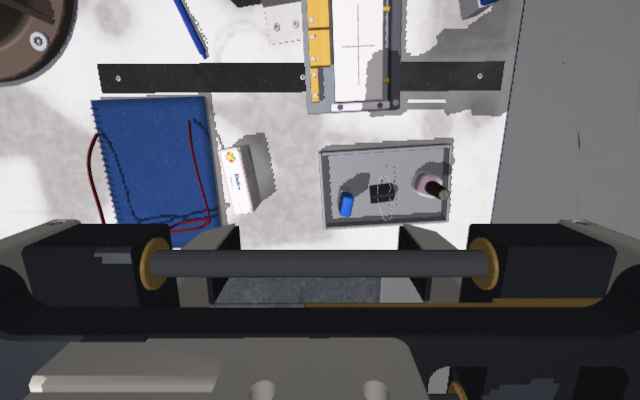

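The wrist view shows the tray at (320–450, 140–228), the spacer's blue top at (346,204) and the clip at (382,192). The stop row and tile are at (305–395, 0–110), and the narrow block is at (315,85).

```bash
python3 - <<'E'
import cv2,numpy as np
im=cv2.imread('pics/w1.png')
a=cv2.resize(im[0:120,300:405],None,fx=4,fy=4,interpolation=cv2.INTER_CUBIC)
b=cv2.resize(im[180:230,318:363],None,fx=8,fy=8,interpolation=cv2.INTER_CUBIC)
o=np.zeros((480,420+360,3),np.uint8);o[:480,:420]=a;o[:400,420:]=b
cv2.imwrite('pics/w1c.png',o)
m=cv2.inRange(cv2.cvtColor(im,cv2.COLOR_BGR2HSV),(105,120,60),(130,255,255));m[:180]=0;m[:,:325]=0;m[230:]=0;m[:,400:]=0
print(cv2.minAreaRect(cv2.findNonZero(m)),cv2.countNonZero(m))
E
```

```text
((346.14801025390625, 203.93600463867188), (12.074769020080566, 24.1495361328125), 10.30484676361084) 273
```

View pics/w1c.png

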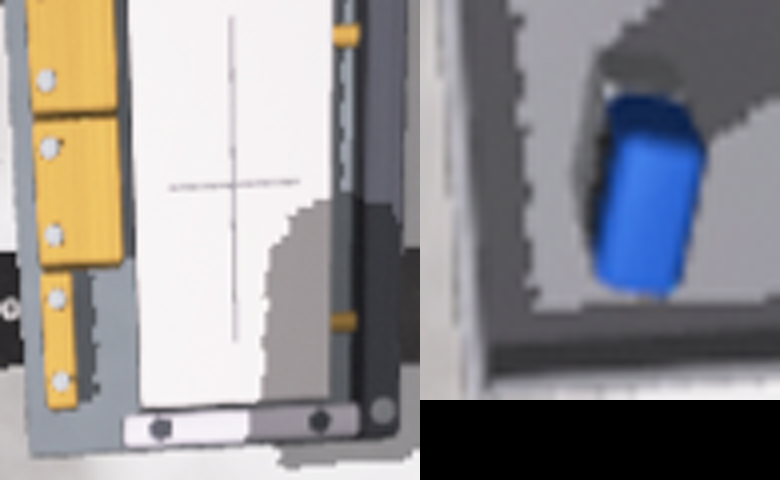

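The crop shows the spacer's top face with corners at about (625,132), (705,145), (683,292) and (597,278), roughly 11° off the y axis. The tile's near-right corner is at (140,405) and its cross at (235,184). The shallow block's top spans (42,270)–(77,408).

```bash
python3 - <<'E'
from h import *
d=np.load('c1.npz');c=(d['K'],d['R'],d['e'])
A=lambda x,y,z:px2w(c,300+(x+.5)/4-.5,(y+.5)/4-.5,z)
B=lambda x,y,z:px2w(c,318+(x-419.5)/8-.5,180+(y+.5)/8-.5,z)
S=np.array([B(*p,.066) for p in((625,132),(705,145),(683,292),(597,278))])
print('spacer',S.mean(0).round(4),[round(np.linalg.norm(S[i]-S[i-1])*1e3,1) for i in range(4)])
l=S[0]+S[1]-S[2]-S[3];print('wide dir deg',np.degrees(np.arctan2(l[1],l[0])))
t0,t1,t2,cr=A(140,405,.02),A(130,20,.02),A(328,403,.02),A(235,184,.02)
e=t1-t0;yaw=np.arctan2(-e[0],e[1]);print('jig yaw deg',np.degrees(yaw),'tile w',np.linalg.norm(t2-t0),'cross',cr.round(4))
sh=np.array([A(*p,.022) for p in((42,270),(72,270),(77,408),(48,409))]);de=np.array([A(*p,.022) for p in((34,122),(118,118),(123,265),(42,268))])
for y in(yaw,):
    X=np.array([np.cos(y),np.sin(y),0]);Y=np.array([-X[1],X[0],0])
    for n,P in(('tile corners',[t0,t1,t2]),('sh',sh),('de',de)):
        print(n,[( round((p-cr)@X*1e3-5,1),round((p-cr)@Y*1e3,1)) for p in P])
    print('gap', (cr+X*(-.040)+Y*(-.042)).round(4))
z=.004+.050+.008-.0
plan([*S.mean(0)[:2],.14],np.arctan2(l[1],l[0])-np.pi/2)
E
```

```text
spacer [ 0.4547 -0.277   0.066 ] [np.float64(23.5), np.float64(12.3), np.float64(23.6), np.float64(13.5)]
wide dir deg 81.71537003391555
jig yaw deg 2.0163630059617184 tile w 0.059475443652605035 cross [ 0.4698 -0.0882  0.02  ]
tile corners [(np.float64(-35.5), np.float64(-62.5)), (np.float64(-35.5), np.float64(45.1)), (np.float64(24.0), np.float64(-64.3))]
sh [(np.float64(-64.5), np.float64(-22.0)), (np.float64(-55.3), np.float64(-22.4)), (np.float64(-55.4), np.float64(-62.7)), (np.float64(-64.6), np.float64(-62.6))]
de [(np.float64(-64.9), np.float64(18.8)), (np.float64(-39.9), np.float64(18.8)), (np.float64(-39.7), np.float64(-21.6)), (np.float64(-64.5), np.float64(-21.5))]
gap [ 0.4313 -0.1316  0.02  ]
clock 1.95 pos [ 0.4206 -0.2433  0.2617] shift [-0.0336  0.0343  0.1217] turn [-0.    -0.     0.139] F [ 0.1 -0.  -0. ] q7 [ 0.66  0.21 -0.29  1.85  0.07  1.1   0.34]
```

```bash
python3 -m pendant '[-0.0335,0.034,0.02,0,0,0,0.034,0,0,0,0,0,0.16,0.034,0,0,0,0,0,0,0.034,0,0,0.05,0,0,0,0.034,0,0,0.05,0,0,0,0.034,0,0,0,0,0,0,0.034]'
python3 - <<'E'
from h import *
plan([.4547,-.277,.048],np.radians(-9.2))
cv2.imwrite('pics/w2.png',get_image('wrist')[60:360,120:520,::-1])
E
```

```text
clock: 2.7
position: [0.4523, -0.2755, 0.1395]
ee_rot: [-2.387, -2.034, 0.004]
force: [0.2, -0.4, 0.5]
width: 0.403
gripper_force: 0.0
clock 2.7 pos [ 0.4523 -0.2755  0.1395] shift [-0.0013  0.0032  0.0915] turn [-0.006 -0.002  0.001] F [ 0.2 -0.4  0.5] q7 [ 0.62  0.41 -0.23  1.9   0.12  0.85  0.17]
```

View pics/w2.png

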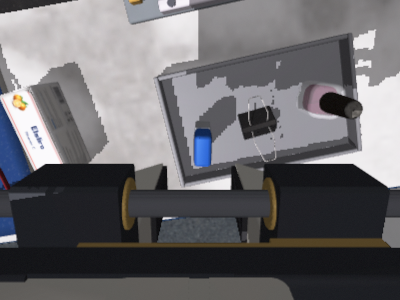

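The spacer's blue top at (203,146) is lined up midway between the fingers (about x=201) and square to them. The clip is clear to its right.

```bash
python3 -m pendant '[-0.001,0.003,0.04,0,0,0,0.034,0,0,0.03,0,0,0,0.034,0,0,0.015,0,0,0,0.034,0,0,0.0065,0,0,0,0.034,0,0,0,0,0,0,0.034,0,0,0,0,0,0,0.006,0,0,0,0,0,0,0.006,0,0,0,0,0,0,0.006,0,0,0,0,0,0,0.006,0,0,0,0,0,0,0.006]' 30
python3 - <<'E'
from h import *
plan([.4547,-.277,.048],np.radians(-9.2));print(observe()['width']*.0918)
E
```

```text
clock: 4.0
position: [0.4577, -0.2785, 0.0507]
ee_rot: [2.393, 2.034, 0.0]
force: [-0.6, 0.3, 6.8]
width: 0.15
gripper_force: 30.0
clock 4.0 pos [ 0.4577 -0.2785  0.0507] shift [ 0.001  -0.0032  0.0027] turn [ 0.001  0.    -0.002] F [-0.6  0.3  6.8] q7 [ 0.6   0.54 -0.2   1.97  0.17  0.65  0.12]
0.013791644628773483
```

```bash
python3 -m pendant '[0,0,-0.01,0,0,0,0.006,0,0,-0.03,0,0,0,0.006,0,0,-0.05,0,0,0,0.006,0,0,0,0,0,0,0.006,0,0,0,0,0,0,0.006]' 30
python3 - <<'E'
from h import *
d=np.array([.4698,-.0882]);y=np.radians(2.016);X=np.array([np.cos(y),np.sin(y)]);Y=np.array([-X[1],X[0]])
g=d-.04*X-.042*Y
plan([*g,.0547+.045],y);print(g,observe()['width']*.0918)
c=cam('wrist');np.savez('c3.npz',K=c[0],R=c[1],e=c[2])
cv2.imwrite('pics/w3.png',get_image('wrist')[60:360,120:520,::-1])
E
```

```text
clock: 4.62
position: [0.4571, -0.2783, 0.1403]
ee_rot: [2.394, 2.034, -0.0]
force: [-0.6, 1.2, -1.0]
width: 0.154
gripper_force: 30.0
clock 4.62 pos [ 0.4571 -0.2783  0.1403] shift [ 0.1406 -0.0492  0.0406] turn [ 0.     0.    -0.197] F [-0.6  1.2 -1. ] q7 [ 0.62  0.41 -0.23  1.89  0.12  0.85  0.16]
[ 0.43130226 -0.13158115] 0.01411921377235995
```

View pics/w3.png

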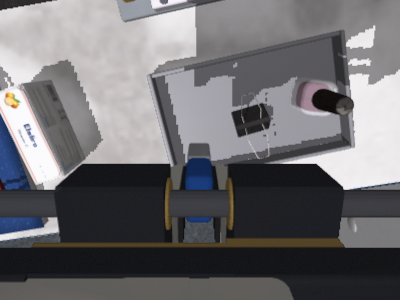

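Both pads hold the spacer on its 14 mm side and it hangs upright, with the blue grip at (199,190) and the foot at (199,152). The clip and bottle are undisturbed. Next I'll move over the gap.

```bash
python3 -m pendant '[0.047,-0.0164,0.005,0,0,0,0.006,0.047,-0.0164,0.005,0,0,0,0.006,0.0466,-0.0164,0.005,0,0,0,0.006,0,0,0,0,0,-0.0985,0.006,0,0,0,0,0,-0.0985,0.006,0,0,0.03,0,0,0,0.006,0,0,0,0,0,0,0.006,0,0,0,0,0,0,0.006]' 30
python3 - <<'E'
from h import *
plan([.4313,-.1316,.0547],np.radians(2.016))
c=cam('wrist');np.savez('c4.npz',K=c[0],R=c[1],e=c[2])
cv2.imwrite('pics/w4.png',cv2.resize(get_image('wrist')[90:330,200:440,::-1],None,fx=2.5,fy=2.5,interpolation=cv2.INTER_CUBIC))
E
```

```text
clock: 5.68
position: [0.4312, -0.1315, 0.0952]
ee_rot: [-2.182, -2.259, 0.001]
force: [0.8, 0.8, 0.4]
width: 0.151
gripper_force: 30.0
clock 5.67 pos [ 0.4312 -0.1315  0.0952] shift [-0.0001  0.0001  0.0405] turn [-0.001 -0.    -0.   ] F [0.8 0.8 0.4] q7 [ 0.43  0.37 -0.32  2.13  0.18  0.67  0.03]
```

View pics/w4.png

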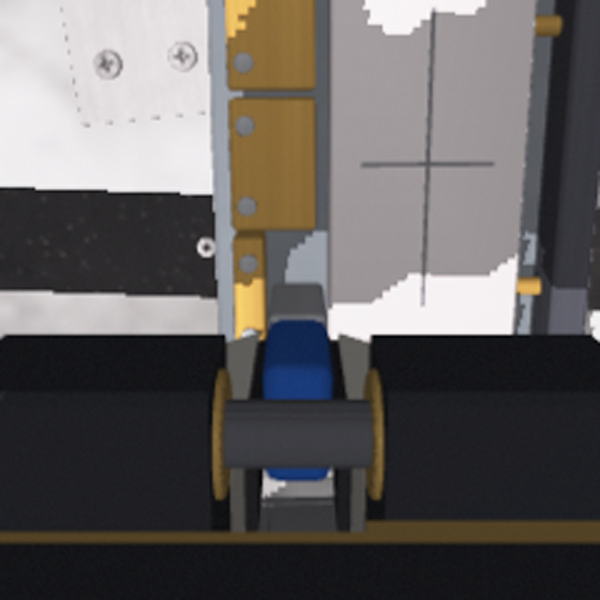

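The foot at (298,300) is centred between the shallow block's edge (x≈266) and the tile's edge (x≈330), and square to both. Next I'll check tilt and the offset along y.

```bash
python3 - <<'E'
from h import *
p=camera_params('wrist');T=np.linalg.inv(p['T_tool_cam']);K=p['intrinsics']
for h in(62,30,0):
  for x in(.010,.013,.016):
    q=K@(T@np.array([x,0,.0467-h/1e3,1]))[:3];q=q[:2]/q[2];print(h,x,((q-[200,90])*2.5).round(0))
E
python3 -m pendant '[0,0,0.02,0,0,0,0.006,0,0,0.008,0,0,0,0.006,0,0,0.004,0,0,0,0.006,0,0,0,0,0,0,0.006]' 30
```

```text
62 0.01 [296. 382.]
62 0.013 [296. 367.]
62 0.016 [296. 353.]
30 0.01 [296. 327.]
30 0.013 [296. 315.]
30 0.016 [296. 303.]
0 0.01 [296. 291.]
0 0.013 [296. 281.]
0 0.016 [296. 270.]
clock: 6.22
position: [0.4316, -0.1317, 0.0634]
ee_rot: [2.182, 2.26, -0.0]
force: [-0.6, 0.2, 0.3]
width: 0.151
gripper_force: 30.0
```

```bash
python3 -m pendant '[0,0,0.004,0,0,0,0.006,0,0,0.003,0,0,0,0.006,0,0,0.002,0,0,0,0.006,0,0,0,0,0,0,0.006,0,0,0,0,0,0,0.006]' 30
```

```text
clock: 6.85
position: [0.4316, -0.1316, 0.0547]
ee_rot: [2.182, 2.26, -0.0]
force: [-1.6, 0.1, 9.7]
width: 0.153
gripper_force: 30.0
```

The foot is on the plate: TCP z is 54.7 mm as predicted and the contact is about 10 N. I'll ease the down-force, firm the grip and push along tool +y.

```bash
python3 -m pendant '[0,0,-0.001,0,0,0,0.006,0,0.002,0,0,0,0,0.006,0,0.002,0,0,0,0,0.006,0,0.002,0,0,0,0,0.006,0,0,0,0,0,0,0.006]' 60
python3 -m pendant '[0,0.002,0,0,0,0,0.006,0,0.002,0,0,0,0,0.006,0,0.001,0,0,0,0,0.006,0,0,0,0,0,0,0.006,0,0,0,0,0,0,0.006]' 60
```

```text
clock: 7.48
position: [0.4369, -0.1314, 0.055]
ee_rot: [-2.182, -2.259, 0.001]
force: [-3.3, -1.1, 1.1]
width: 0.149
gripper_force: 60.0
clock: 8.1
position: [0.4419, -0.1313, 0.055]
ee_rot: [-2.182, -2.259, 0.001]
force: [-5.6, -0.5, -0.1]
width: 0.148
gripper_force: 60.0
```

```bash
python3 -m pendant '[0,0.001,0.0005,0,0,0,0.006,0,0,0.0005,0,0,0,0.006,0,0,0,0,0,0,0.006,0,0,0,0,0,0,0.006]' 60
python3 -m pendant '[0,0.001,0,0,0,0,0.006,0,0,0,0,0,0,0.006,0,0,0,0,0,0,0.006]' 60
python3 -m pendant '[0,0.001,0,0,0,0,0.006,0,0,0,0,0,0,0.006,0,0,0,0,0,0,0.006]' 60
```

```text
clock: 8.6
position: [0.4423, -0.1313, 0.0547]
ee_rot: [-2.182, -2.259, 0.003]
force: [-10.3, 0.5, 16.0]
width: 0.148
gripper_force: 60.0
clock: 8.98
position: [0.4425, -0.1313, 0.0547]
ee_rot: [-2.181, -2.258, 0.005]
force: [-13.1, -0.7, 20.7]
width: 0.149
gripper_force: 60.1
clock: 9.35
position: [0.4426, -0.1313, 0.0547]
ee_rot: [-2.18, -2.257, 0.006]
force: [-16.2, 1.2, 23.6]
width: 0.149
gripper_force: 60.1
```

```bash
python3 -m pendant '[0,0,-0.0006,0,0,0,0.006,0,0,0,0,0,0,0.006,0,0,0,0,0,0,0.006,0,0,0,0,0,0,0.006]' 60
python3 - <<'E'
from h import *
plan([.4313,-.1316,.0547],np.radians(2.016))
cv2.imwrite('pics/w5.png',cv2.resize(get_image('wrist')[30:270,210:450,::-1],None,fx=2.5,fy=2.5,interpolation=cv2.INTER_CUBIC))
E
```

```text
clock: 9.85
position: [0.4426, -0.1313, 0.0547]
ee_rot: [-2.18, -2.257, 0.006]
force: [-13.9, -0.1, 14.3]
width: 0.147
gripper_force: 60.1
clock 9.85 pos [ 0.4426 -0.1313  0.0547] shift [ 0.0001 -0.0113  0.0001] turn [-0.005  0.    -0.001] F [-13.9  -0.1  14.3] q7 [ 0.39  0.45 -0.29  2.13  0.23  0.59 -0.02]
```

View pics/w5.png

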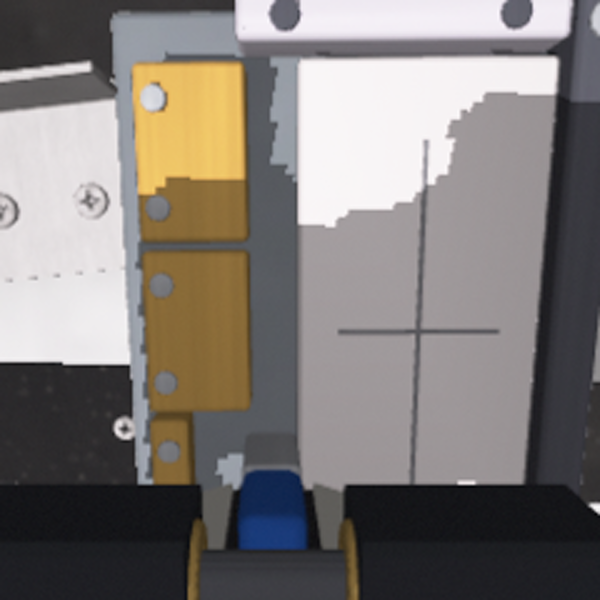

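The tile's far edge (x≈530–558) now meets the dark fence with no visible gap. The spacer at (272,470) is upright against the near edge. It's pressed with about 14 N, against 5.4 N of spring.

```bash
python3 -c "from cell import *; print(sign_off())"
```

```text
the job is handed in; nothing more can be done
None
```

The job is handed in: the spacer's foot stands fully down in the gap at the shallow stop, and the tile shows flush against the fence in the last picture, held there with about 14 N while still gripped, after about 10 s.

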